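Turn the juice board round the cabinet post

ROBOT

A 6-joint arm with a two-finger parallel gripper is mounted at the origin on the work surface. World frame = base frame: x ahead of the robot, y to its left, z up, the work surface at z = 0. Lengths are in m, angles in rad, forces in N, time in s.
With the tool pointing down it reaches from about 0.325 to 0.9 m from the base axis. Payload 6.1 kg.
Tool frame: the origin (TCP) lies midway between the tips of the shut fingers; the grasp point (between the pads) lies 19 mm behind it; x points along the fingers, y is the direction in which the jaws open and shut, and the axes are right-handed (so a half turn about x gives the same grasp; the last joint's range is limited). The gripper opens to 85 mm and grips with 20 to 120 N. Pads are 22 mm wide; open, the fingers measure 114 mm over their backs; the gripper's body (76 mm by 85 mm) begins 54 mm behind the grasp point. The pads swing forward as they close: fully open they stand 13 mm farther back than shut.
Start: joints at [1.059, 0.22, 1.526, -0, 1.395, -0.126], TCP at [0.235, 0.579, 0.231] pointing down, gripper open.
Joint ranges: [-2.98, 2.98], [-0.91, 2.08], [0.09, 2.57], [-1.24, 4.39], [0.2, 2.65], [-2.68, 2.68]. Speed limits (rad/s): [2.57, 2.57, 3.01, 3.14, 3.14, 3.14].

INTERFACE

Orientations are given as [roll, pitch, yaw] about the fixed x, y, z axes, in that order (R = Rz(yaw) Ry(pitch) Rx(roll)).
In Python, from plant import movep, move_l, set_joints, gripper_to, hold, inverse_kinematics, observe, get_image, get_calibration, Unreachable, job_done gives the robot as it stands. Calls block until the motion is done:
- movep(position, orientation): joint-space move of the TCP to a pose.
- move_l(position, feed=0.15, rotation=None, max_force=None): straight line of the TCP; rotation=None keeps the orientation; feed is the mean speed in m/s. With max_force (N) it stops when the force on the tool has changed by that much, and returns True; else False.
- set_joints(angles): joint-space move.
- gripper_to(opening, f_grip=None): finger opening in m; f_grip is the grip in N (None keeps the last); returns when the fingers have stopped.
- hold(seconds).
- inverse_kinematics(position, orientation): joint angles nearest the present ones, or None.
- observe(): the state.
- get_image(name): name is "scene" or "top" or "wrist"; returns (picture, depth): 480x640x3 uint8, red, green, blue; 480x640 float32, m along the optical axis (not along the pixel's ray), 0 where there is no reading.
- get_calibration(name): a dict with "intrinsics" (3x3 intrinsics, pixels), "dist_coeffs" ([k1, k2, p1, p2, k3] as OpenCV has them; the pictures are not rectified), "world_from_camera" (4x4, takes a point from camera to world coordinates). Camera axes: x right, y down, z forward; pixel columns grow to the right and rows downward; lengths in m; the calibration is good to about 2 mm. A picture is of the moment at which its call begins: read the wrist's pose just before it. get_calibration takes no time and is no camera call; for the wrist camera it gives the pose at the moment of the call.
A pose or a line that the arm cannot do raises Unreachable and nothing moves.
- job_done(): hands the job in, once; it reports no verdict.
The state is a dict: "time_s": time; "q": joint angles; "joint_velocities": joint speeds; "joint_torque": joint torques, N m; "eef_pos": TCP position; "tcp_rot": TCP orientation; "ft_force": force on the tool from outside, world axes, zero at the start; "torque": the same for the moment, N m; "opening": finger opening in m.
Only numpy, scipy, OpenCV 4.12 (cv2) and the standard library are available. Lean on these libraries where they do the work, as an engineer would, in place of code of your own. Each camera call takes 0.05 s, during which the arm holds its last target.

TASK

Turn the square juice board a quarter turn clockwise (seen from above) by pushing it round against the small cabinet's front corner post, so that its pour notch faces the pitcher's side. Keep the board flat on the counter all the time, and leave it more than half under the wire shelf, square with the cabinet, its side resting against the post. Do not disturb the pitcher, tumbler, funnel, coaster or jar.

Things in the scene. Friction and masses are not known exactly. Their poses are not given: they have to be found in the camera images.
- board: Loose square wooden juice board, 130 x 130 x 28 mm, about 0.3 kg, flat on the counter in front of the cabinet post; a few newtons slide it. A groove round its top opens through a 44 mm wide pour notch in the middle of one side. Origin: centre of its underside. z up; its -x points to the notch side, which at the start looks roughly towards the robot.
- notch (a point): The middle of the pour notch at the board's top edge: 65 mm from the board's centre along the board's -x, 28 mm up. Axes parallel to the board's.
- cabinet: Small fixed cabinet, 220 mm high, door ajar. Origin: on the counter, centre of the foot of its front left corner post (40 x 40 mm, 235 high). Axes square with the post: x from front (robot's side) to back, y left, z up. Cabinet and door lie to -y; its left side, behind the post, is 8 mm recessed. The board starts 100 to 125 mm in front (-x) and 45 to 70 mm left (+y) of the origin.
- shelf_front (a point): Middle of the front rod of the wire shelf of steel rods that overhangs the counter left of the post; axes as the cabinet's. The shelf's underside is 181 mm above the counter. From the cabinet's origin it spans x -4 to 204 mm and y 18 to 239 mm, open in front and at the left but for one thin leg at its back left corner (x 200, y 235 mm).
- pitcher: White ceramic pitcher, empty, 165 mm high, 110 mm wide with a handle on its left, loose, standing to the left of the wire shelf. Origin: centre of its underside.
- tumbler: Glass tumbler standing upside down, 100 mm high, 76 mm wide, loose, left of the board. Origin: centre of its underside on the counter.
- funnel: Grey silicone funnel standing mouth down, 100 mm high, 104 mm wide at the foot, loose, in front of the cabinet. Origin: centre of its foot on the counter.
- coaster: Round wooden coaster, 90 mm across, 10 mm thick, loose on the counter to the left of the board. Origin: centre of its underside.
- jar: Closed amber glass jar, 68 mm wide, 110 mm high, loose, to the left on the robot's side. Origin: centre of its underside.

How it is judged:
On the way:
1. the board is pressed against the cabinet's corner while part-way round (turned 20 to 70 degrees) (contact force between board and cabinet above 0.2 N and angle between the x axis of board and the x axis of cabinet, either way round between 0.35 and 1.22 rad), for 0.05 s.
At the end, for the whole second after the job is handed in: The board lies flat and at rest under the wire shelf, notch side to the left (cabinet +y), square with the cabinet within 10 degrees, its right side within 15 mm of the post's left face, its centre between 15 mm in front of and 85 mm behind the post's centre (angle between the x axis of board and the y axis of cabinet, either way round below 0.175 rad and y of notch in the frame of cabinet above 0.12 m and y of board in the frame of cabinet between 0.07 and 0.1 m and x of board in the frame of cabinet between -0.015 and 0.085 m and angle between board's own z axis and vertical below 0.05 rad and height (world z) of board below 0.006 m and linear speed of board below 0.01 m/s); the robot touches nothing.
It fails at once if the board is lifted off the counter or tipped (angle between board's own z axis and vertical above 0.2 rad or height (world z) of board above 0.015 m).
It fails at once if the pitcher, tumbler, funnel, coaster or jar is disturbed (moved over 25 mm) (distance of any of pitcher, tumbler, funnel, coaster, jar from where it was at the start of the episode above 0.025 m).
It also fails if it takes over 64 s, if anything falls off the work surface, if the arm or the gripper's body presses on something with over 40 N, if the wrist force passes 120 N, or if a joint passes its speed limit or range.

## Working session

There is one attempt and no reset: what is moved stays moved. The work goes in short steps, each a Python script; the robot and the scene stay as the last script left them, time stands still between calls to the robot, and variables do not carry over. Pictures are saved under pics/ and viewed, and the job is handed in when it is done.

```bash
ls; mkdir -p pics
python3 - <<'E'
from plant import *
import cv2
for n in ("scene","top"):
    im,d=get_image(n); cv2.imwrite(f"pics/{n}0.png",im[:,:,::-1])
    c=get_calibration(n); print(n,c["intrinsics"],c["dist_coeffs"],c["world_from_camera"])
s=observe();print(s["time_s"],s["tcp_rot"],s["ft_force"])
E
```

```text
pics
scene [[515.70637282   0.         316.82883662]
 [  0.         515.70637282 236.21205389]
 [  0.           0.           1.        ]] [0.03440666 0.         0.         0.         0.        ] [[-0.84229908  0.43545517 -0.317665    0.87985427]
 [ 0.538913    0.69155851 -0.48095697  0.59495525]
 [ 0.01024873 -0.57630341 -0.81717155  1.03908838]
 [ 0.          0.          0.          1.        ]]
top [[460.1914281    0.         321.82159846]
 [  0.         460.1914281  239.6471481 ]
 [  0.           0.           1.        ]] [-0.1078776  0.         0.         0.         0.       ] [[ 9.12669738e-03 -9.99071360e-01  4.21084323e-02  4.90647831e-01]
 [-9.99958093e-01 -9.08837008e-03  1.10155259e-03  3.63860357e-02]
 [-7.17832625e-04 -4.21167212e-02 -9.99112439e-01  1.02447470e+00]
 [ 0.00000000e+00  0.00000000e+00  0.00000000e+00  1.00000000e+00]]
0.1 [-1.68140697  1.56903264 -2.06721136] [-0.46471712 -0.29950221 -0.30274973]
```

View pics/top0.png

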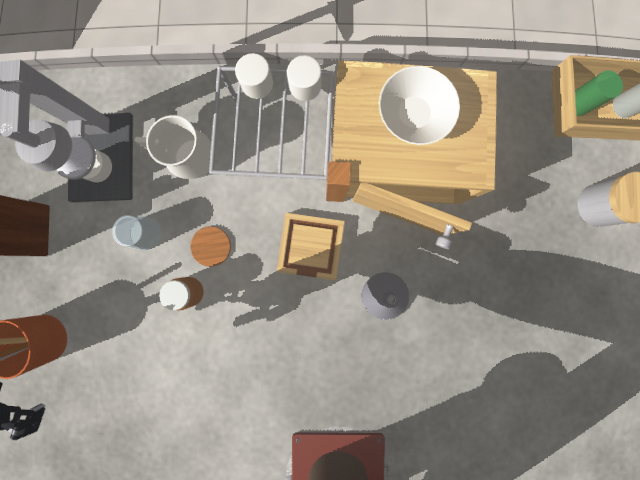

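View pics/scene0.png

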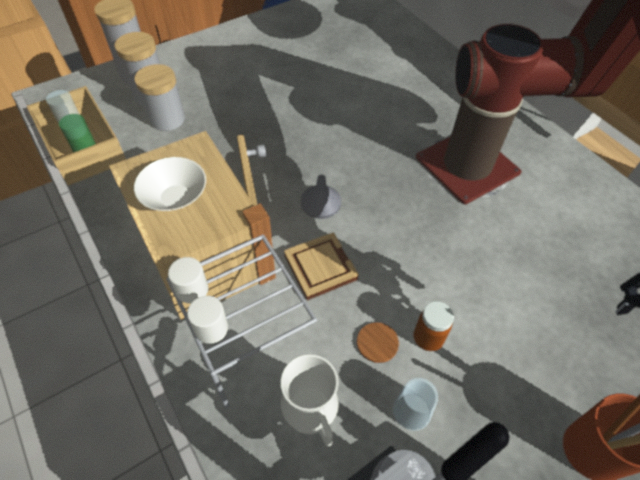

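```bash
cat > h.py <<'E'
from plant import *
import numpy as np, cv2
def ray(n,uv,z):
    c=get_calibration(n);K=np.array(c["intrinsics"]);D=np.array(c["dist_coeffs"]);T=np.array(c["world_from_camera"])
    p=cv2.undistortPoints(np.array(uv,float).reshape(-1,1,2),K,D).reshape(-1,2)
    r=np.c_[p,np.ones(len(p))]@T[:3,:3].T; o=T[:3,3]
    return (o+r*((z-o[2])/r[:,2])[:,None])
E
python3 - <<'E'
from h import *
im,d=get_image("top")
cv2.imwrite("pics/crop0.png",cv2.resize(im[140:320,150:430,::-1],None,fx=2.8,fy=2.8,interpolation=cv2.INTER_CUBIC))
hsv=cv2.cvtColor(im,cv2.COLOR_RGB2HSV)
for p in [(312,245),(290,230),(340,175),(335,195),(355,180),(300,271),(405,120),(260,250)]: print(p,hsv[p[1],p[0]],d[p[1],p[0]], ray("top",[p],0.0)[0].round(3))
E
```

```text
(312, 245) [ 20 105 231] 0.99438405 [0.522 0.059 0.   ]
(290, 230) [10 98 91] 1.0068907 [0.555 0.109 0.   ]
(340, 175) [ 13 146 198] 0.7944018 [ 0.68  -0.002  0.   ]
(335, 195) [ 13 134 146] 0.9349993 [0.634 0.009 0.   ]
(355, 180) [ 18 103 134] 0.8121428 [ 0.669 -0.036  0.   ]
(300, 271) [11 99 88] 1.0041635 [0.464 0.085 0.   ]
(405, 120) [ 22  24 157] 0.0 [ 0.808 -0.149  0.   ]
(260, 250) [ 19  15 190] 1.0224113 [0.509 0.175 0.   ]
```

View pics/crop0.png

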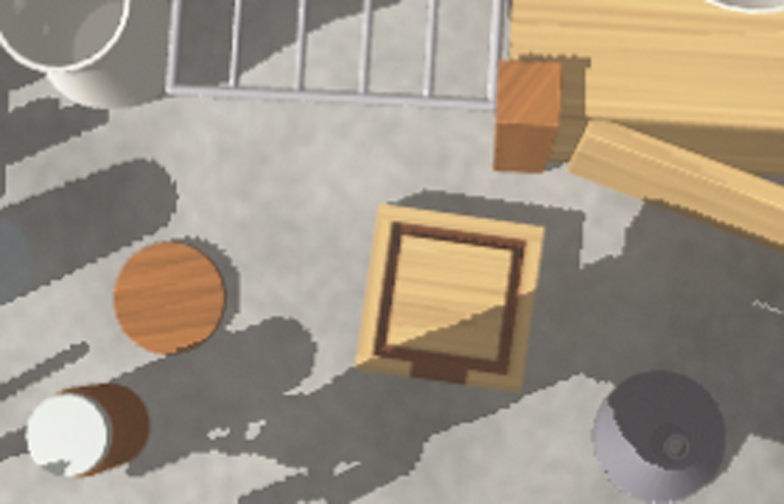

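```bash
cat >> h.py <<'E'
def board(c0=None,name=None):
    im,d=get_image("top")
    hsv=cv2.cvtColor(im,cv2.COLOR_RGB2HSV)
    m=((hsv[:,:,1]>60)&(hsv[:,:,0]<30)).astype(np.uint8)
    m&=((d>0.95)&(d<1.012)).astype(np.uint8)|(0 if True else 0)
    m=cv2.morphologyEx(m,cv2.MORPH_OPEN,np.ones((3,3)))
    m=cv2.morphologyEx(m,cv2.MORPH_CLOSE,np.ones((5,5)))
    cs,_=cv2.findContours(m,cv2.RETR_EXTERNAL,cv2.CHAIN_APPROX_NONE)
    out=[]
    for c in cs:
        if cv2.contourArea(c)<1500: continue
        w=ray("top",c.reshape(-1,2),0.028)[:,:2].astype(np.float32)
        out.append((cv2.minAreaRect(w),cv2.contourArea(c)))
    if name: cv2.imwrite(name,cv2.resize(im[100:320,130:430,::-1],None,fx=2.6,fy=2.6,interpolation=cv2.INTER_CUBIC))
    return out
E
python3 - <<'E'
from h import *
for o in board(): print(o)
f=lambda a:np.array(a)/2.8+[150,140]
print("board corners BL BR FR FL\n",ray("top",f([(380,204),(545,227),(521,391),(357,364)]),.028).round(4))
print("post top FL FR BL BR\n",ray("top",f([(496,121),(555,123),(499,62),(561,63)]),.235).round(4))
print("foot FL,FR",ray("top",f([(494,171),(545,172)]),0).round(4))
print("shelf front rod",ray("top",f([(170,92),(490,104)]),.184).round(4))
print("coaster",ray("top",f([(168,298)]),.01), "jar",ray("top",f([(68,434)]),.11),"funnel foot",ray("top",f([(660,437)]),.03))
s=observe();print(s["time_s"])
E
```

```text
(((0.06045407056808472, -0.0020598173141479492), (0.10435322672128677, 0.20057491958141327), 0.28923630714416504), 2939.0)
(((0.5189667344093323, 0.06346435844898224), (0.12976232171058655, 0.12979869544506073), 82.35332489013672), 3468.0)
(((0.8744624257087708, -0.6099385619163513), (0.21636313199996948, 0.19246259331703186), 89.69770812988281), 2193.0)
board corners BL BR FR FL
 [[ 0.5902  0.1165  0.028 ]
 [ 0.5735 -0.0117  0.028 ]
 [ 0.4464  0.0059  0.028 ]
 [ 0.466   0.1328  0.028 ]]
post top FL FR BL BR
 [[ 0.6216  0.0289  0.235 ]
 [ 0.6208 -0.0075  0.235 ]
 [ 0.6586  0.0274  0.235 ]
 [ 0.6584 -0.011   0.235 ]]
foot FL,FR [[ 0.6203  0.028   0.    ]
 [ 0.6199 -0.0128  0.    ]]
shelf front rod [[0.6483 0.2446 0.184 ]
 [0.6414 0.0325 0.184 ]]
coaster [[0.51607959 0.28557907 0.01      ]] jar [[0.41540735 0.3322155  0.11      ]] funnel foot [[ 0.41185907 -0.10160746  0.03      ]]
0.2
```

```bash
cat >> h.py <<'E'
C=np.array([0.640,0.0085]);PSI=np.radians(-1.9)
Rc=np.array([[np.cos(PSI),-np.sin(PSI)],[np.sin(PSI),np.cos(PSI)]])
def w2c(p): return Rc.T@(np.array(p)-C)
def c2w(p): return Rc@np.array(p)+C
K=np.array([-.02,.02])
def pose(P,psi,z=.010,t=45,corner=True):
    """P contact corner in cab, psi heading rel cab (rad) -> world tcp, rpy"""
    a=np.array([np.cos(psi),np.sin(psi)]);b=np.array([-a[1],a[0]])
    q=np.array(P)-.011*np.cos(np.radians(t))*a+(.0145*b if corner else 0)
    w=c2w(q); return [w[0],w[1],z],[0,np.pi/2-np.radians(t),psi+PSI]
def arcP(th,u=-.03,e=.036,s=.13):
    n=np.array([np.cos(th),-np.sin(th)]);l=np.array([np.sin(th),np.cos(th)])
    return K-n*s+l*(e-u)
def see(name=None):
    r=[]
    for (c,sz,a),ar in board(name=name):
        if 0.4<c[0]<.75 and -.05<c[1]<.3: r.append((w2c(c).round(4),np.round(sz,4),round((a-np.degrees(PSI)+45)%90-45,1)))
    return r
E
python3 - <<'E'
from h import *
print(see())
for P,psi,z in [((-.23,.05),-.1,.25),((-.23,.05),-.1,.08),((-.23,.05),-.1,.01),((-.15,.05),-.1,.01)]:
    for t in (30,45):
        q=inverse_kinematics(*pose(P,psi,z,t)); print(P,z,t,None if q is None else np.round(q,2))
for th in (6,30,60,90,95):
    th=np.radians(th); P=arcP(th); q=inverse_kinematics(*pose(P,-th*.4)); print(P.round(3),None if q is None else np.round(q,2))
E
```

```text
[(array([-0.1228,  0.0509]), array([0.1298, 0.1298]), np.float64(-5.7))]
(-0.23, 0.05) 0.25 30 [ 0.1  -0.81  2.39 -0.14  1.06 -1.3 ]
(-0.23, 0.05) 0.25 45 None
(-0.23, 0.05) 0.08 30 None
(-0.23, 0.05) 0.08 45 None
(-0.23, 0.05) 0.01 30 None
(-0.23, 0.05) 0.01 45 None
(-0.15, 0.05) 0.01 30 [ 0.07 -0.07  2.42 -0.36  0.29 -1.05]
(-0.15, 0.05) 0.01 45 [ 0.12 -0.03  2.55  4.03  0.23  0.88]
[-0.142  0.099] [0.24 0.03 2.5  4.16 0.26 0.8 ]
[-0.1    0.142] None
[-0.028  0.166] None
[0.046 0.15 ] [ 0.43  0.58  1.73 -1.13  0.77  0.35]
[0.057 0.144] [ 0.42  0.6   1.69 -1.1   0.79  0.34]
```

Run:
```python
from h import *
for P in [(-.24,.05),(-.2,.05),(-.15,.05)]+[tuple(arcP(np.radians(th))) for th in (6,20,30,45,60,75,90)]:
    for psi in (15,0,-20):
        r=[]
        for t in (0,10,20,25,30,35,40,45,50):
            q=inverse_kinematics(*pose(P,np.radians(psi),.010,t)); 
            if q is not None: r.append((t,[round(float(x),1) for x in q][3:]))
        print(np.round(P,3),psi,[a for a,_ in r], r[-1:] )
```

```text
[-0.24  0.05] 15 [0, 10, 20] [(20, [0.2, 0.6, -2.0])]
[-0.24  0.05] 0 [0, 10, 20] [(20, [-0.0, 0.5, -1.5])]
[-0.24  0.05] -20 [0, 10, 20, 25, 30] [(30, [-0.7, 0.5, -0.4])]
[-0.2   0.05] 15 [0, 10, 20, 25] [(25, [0.3, 0.5, -2.2])]
[-0.2   0.05] 0 [0, 10, 20, 25, 30] [(30, [-0.1, 0.3, -1.4])]
[-0.2   0.05] -20 [0, 10, 20, 25, 30, 35] [(35, [-1.0, 0.4, -0.1])]
[-0.15  0.05] 15 [0, 10, 20, 25, 30] [(30, [0.5, 0.3, -2.4])]
[-0.15  0.05] 0 [0, 10, 20, 25, 30] [(30, [-0.1, 0.3, -1.4])]
[-0.15  0.05] -20 [0, 10, 20, 25, 30, 35] [(35, [-1.0, 0.4, -0.1])]
[-0.142  0.099] 15 [0, 10, 20, 25, 30, 45] [(45, [2.3, 0.2, 2.3])]
[-0.142  0.099] 0 [0, 10, 20, 25, 30, 45, 50] [(50, [3.7, 0.4, 1.2])]
[-0.142  0.099] -20 [0, 10, 20, 25, 30, 35] [(35, [-1.0, 0.5, 0.0])]
[-0.12   0.126] 15 [0, 10, 20, 25, 30, 50] [(50, [2.7, 0.4, 1.8])]
[-0.12   0.126] 0 [0, 10, 20, 25, 30, 35, 45, 50] [(50, [3.9, 0.4, 1.1])]
[-0.12   0.126] -20 [0, 10, 20, 25, 30, 35, 40] [(40, [-1.2, 0.5, 0.3])]
[-0.1    0.142] 15 [0, 10, 20, 25, 30, 50] [(50, [2.8, 0.3, 1.8])]
[-0.1    0.142] 0 [0, 10, 20, 25, 30, 35, 45, 50] [(50, [3.9,
[... 225 characters left out ...]
]
[-0.065  0.159] -20 [0, 10, 20, 25, 30, 35, 40] [(40, [-1.2, 0.5, 0.2])]
[-0.028  0.166] 15 [0, 10, 20, 25, 30, 50] [(50, [2.9, 0.3, 1.8])]
[-0.028  0.166] 0 [0, 10, 20, 25, 30, 35, 45, 50] [(50, [4.0, 0.3, 1.0])]
[-0.028  0.166] -20 [0, 10, 20, 25, 30, 35, 40] [(40, [-1.1, 0.5, 0.2])]
[0.01  0.163] 15 [0, 10, 20, 25, 30, 50] [(50, [2.8, 0.3, 1.8])]
[0.01  0.163] 0 [0, 10, 20, 25, 30, 35, 50] [(50, [4.0, 0.3, 0.9])]
[0.01  0.163] -20 [0, 10, 20, 25, 30, 35, 40] [(40, [-1.1, 0.5, 0.1])]
[0.046 0.15 ] 15 [0, 10, 20, 25, 30, 35, 50] [(50, [2.7, 0.3, 1.9])]
[0.046 0.15 ] 0 [0, 10, 20, 25, 30, 35, 50] [(50, [3.9, 0.3, 1.0])]
[0.046 0.15 ] -20 [0, 10, 20, 25, 30, 35, 40] [(40, [-1.1, 0.5, 0.0])]
```

Run:
```python
from h import *
gripper_to(0.0)
psi=np.radians(-5.7)
P0=np.array([-.1228,.0509])-np.array([np.cos(psi),np.sin(psi)])*(.065+.02)+np.array([0,.004])
for z in (.2,.02,.012):
    p,r=pose(P0,psi,z,20,False); print(np.round(p,3), inverse_kinematics(p,r) is not None)
p,r=pose(P0,psi,.2,20,False); movep(p,r)
p,r=pose(P0,psi,.012,20,False); print(move_l(p,feed=.12,max_force=8))
s=observe();print(s["time_s"],s["eef_pos"],s["ft_force"])
print(see("pics/a1.png"))
```

```text
[0.425 0.08  0.2  ] True
[0.425 0.08  0.02 ] True
[0.425 0.08  0.012] True
False
4.6583 [0.42516295 0.08009235 0.01262853] [-0.28346672 -0.09017968  0.91488283]
[(array([-0.1228,  0.0509]), array([0.1297, 0.1298]), np.float64(-5.7))]
```

View pics/a1.png

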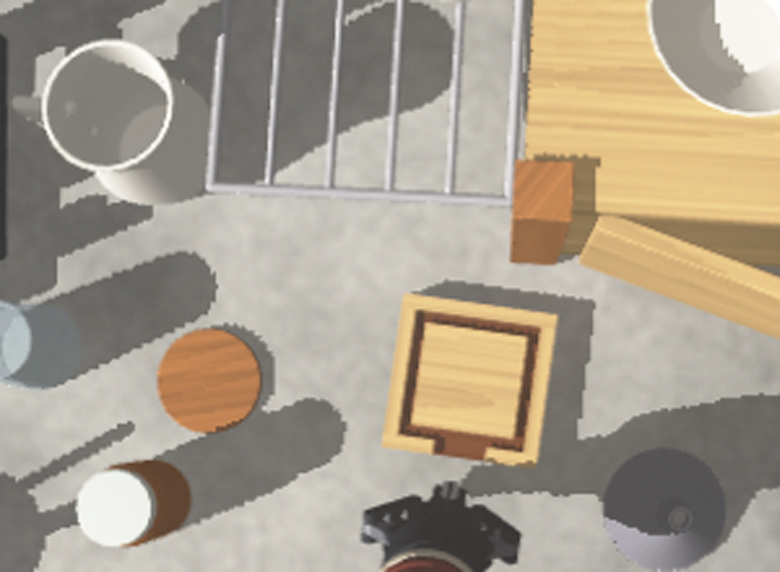

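Run:
```python
from h import *
psi=np.radians(-5.7)
P0=np.array([-.1228,.0509])-np.array([np.cos(psi),np.sin(psi)])*(.065+.02)+np.array([0,.004])
p,r=pose(P0+[.056,0],psi,.012,20,False); print(move_l(p,feed=.05,max_force=10))
s=observe();print(s["time_s"],w2c(s["eef_pos"][:2]),s["ft_force"])
print(see("pics/a2.png"))
```

```text
False
5.975 [-0.16176943  0.06435121] [-0.33094737 -0.50879545 -0.75931231]
[(array([-0.079 ,  0.0462]), array([0.1297, 0.1486]), np.float64(-8.6))]
```

View pics/a2.png

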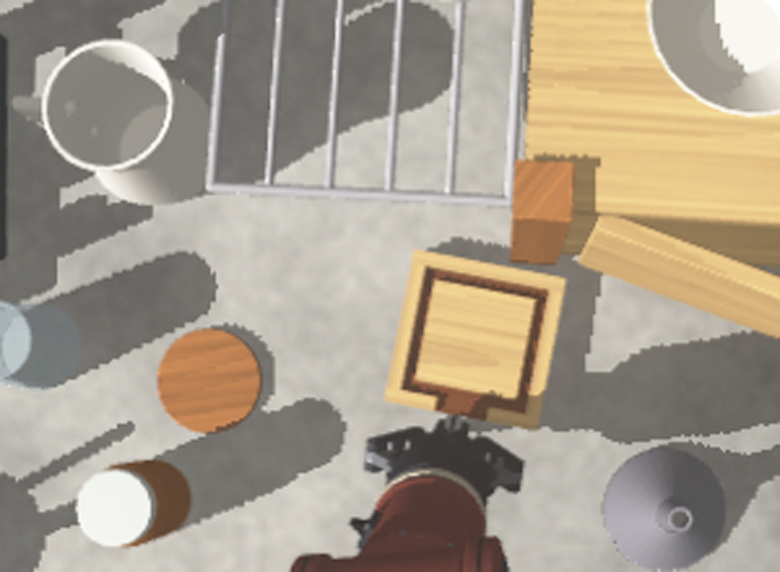

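```bash
python3 - <<'E'
s=open('h.py').read()
s=s.replace("    m=cv2.morphologyEx(m,cv2.MORPH_OPEN","    cv2.fillPoly(m,[(np.array([(510,155),(577,155),(577,232),(556,268),(508,266)])/2.6+[130,100]).round().astype(np.int32)],0)\n    m=cv2.morphologyEx(m,cv2.MORPH_OPEN").replace("np.ones((5,5))","np.ones((7,7))")
open('h.py','w').write(s)
E
python3 - <<'E'
from h import *
print(see())
f=lambda a:np.array(a)/2.6+[130,100]
c=ray("top",f([(417,250),(566,278),(540,430),(386,403)]),.028)[:,:2]
cc=np.array([w2c(x) for x in c]);print(cc.round(4),cc.mean(0).round(4))
c=cc.mean(0);th=np.radians(8.6)
n=np.array([np.cos(th),-np.sin(th)]);l=np.array([np.sin(th),np.cos(th)])
print("gap",n@(K-c)-.065,"u",l@(K-c))
s=observe()
p0=np.array(s["eef_pos"]); 
b=c2w(w2c(p0[:2])-n*.02); move_l([b[0],b[1],.012],feed=.12)
for back in (.02,):
    P=c-n*(.065+back)+l*.031
    p,r=pose(P,-th,.012,22); print(p); move_l(p,feed=.12,rotation=r)
s=observe();print(s["time_s"],w2c(s["eef_pos"][:2]),s["ft_force"])
print(see("pics/a3.png"))
E
```

```text
[(array([-0.0883,  0.0475]), array([0.1297, 0.1299]), np.float64(-8.7))]
[[-0.0164  0.0979]
 [-0.0347 -0.0278]
 [-0.1625 -0.0112]
 [-0.1455  0.1179]] [-0.0898  0.0442]
gap 0.0075854075626129724 u -0.013466301417136112
[np.float64(0.466444990000225), np.float64(0.1177072968995801), 0.012]
6.8417 [-0.17659746  0.10372406] [-0.49381299 -0.20946608 -0.35747538]
[(array([-0.0883,  0.0476]), array([0.1297, 0.1298]), np.float64(-8.6))]
```

View pics/a3.png

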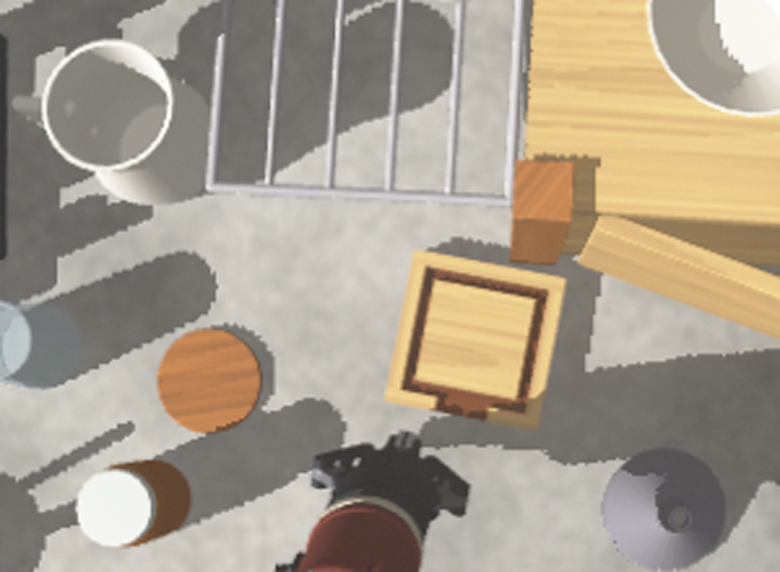

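```bash
cat >> h.py <<'E'
def step(th,u,e,s=.13,feed=.06,mf=15,z=.012):
    th_=np.radians(th); f=np.clip((th-8)/60,0,1)
    P=arcP(th_,u,e,s); psi=np.radians(-8.6-12*f); t=22+14*f
    p,r=pose(P,psi,z,t); return move_l(p,feed=feed,rotation=r,max_force=mf)
E
python3 - <<'E'
from h import *
for th in (8.6,15,22,30,38):
    h=step(th,-.017,.031); s=observe(); print(th,h,round(s["time_s"],2),np.round(w2c(s["eef_pos"][:2]),3),np.round(s["ft_force"],1))
    if h: break
print(see("pics/a4.png"))
E
```

```text
8.6 False 7.51 [-0.149  0.103] [-0.5 -0.2  0.1]
15 False 7.92 [-0.141  0.116] [0.  0.4 0.3]
22 False 8.37 [-0.13   0.129] [-0.7  0.3  0. ]
30 False 8.85 [-0.115  0.143] [-0.1  0.5  0.1]
38 False 9.33 [-0.099  0.154] [-0.8  1.3 -0.4]
[(array([-0.0704,  0.0616]), array([0.1293, 0.1294]), np.float64(-34.6))]
```

View pics/a4.png

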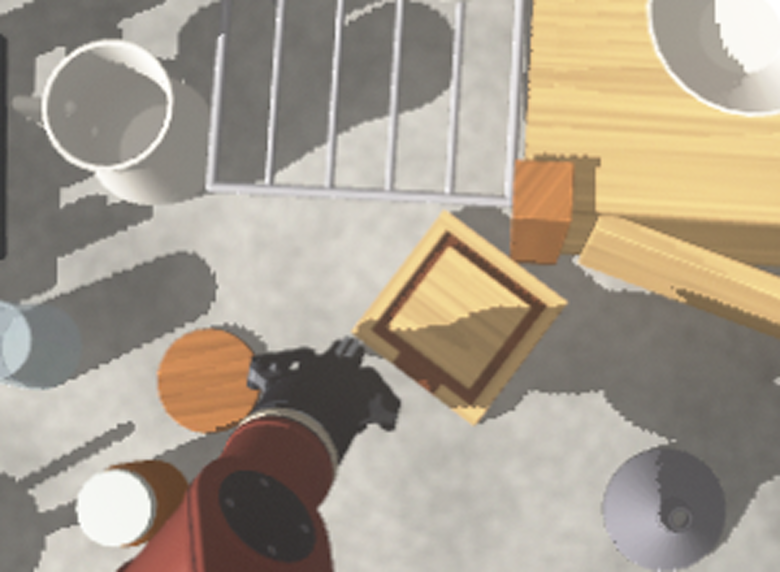

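Run:
```python
from h import *
for th in (45,52,60):
    h=step(th,-.017,.031); s=observe(); print(th,h,round(s["time_s"],2),np.round(w2c(s["eef_pos"][:2]),3),np.round(s["ft_force"],1))
    if h: break
print(see("pics/a5.png"))
```

```text
45 False 9.82 [-0.083  0.162] [0.8 0.  0.4]
52 False 10.27 [-0.067  0.168] [-0.1  0.8 -0.8]
60 False 10.75 [-0.048  0.173] [-0.   0.3  0.3]
[(array([-0.0549,  0.0753]), array([0.1303, 0.1292]), np.float64(34.6))]
```

View pics/a5.png

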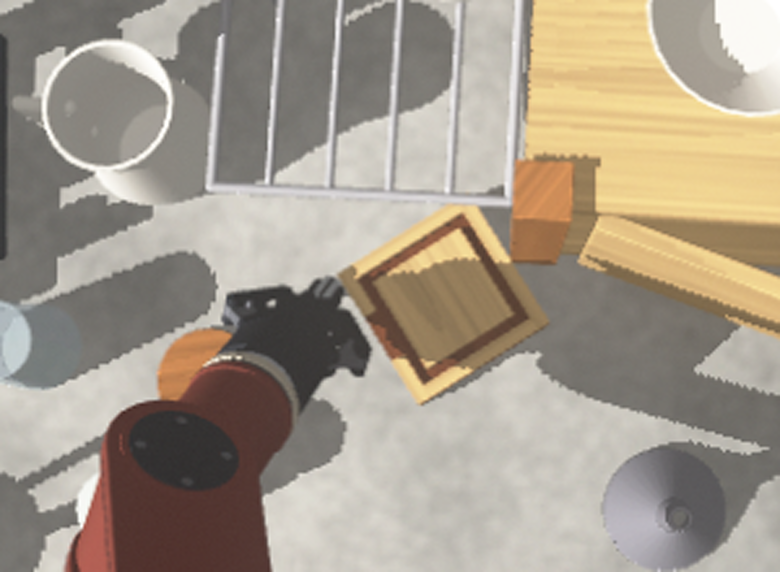

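Run:
```python
from h import *
for th in (67,74,80,85):
    h=step(th,-.017,.031,mf=8); s=observe(); print(th,h,round(s["time_s"],2),np.round(w2c(s["eef_pos"][:2]),3),np.round(s["ft_force"],1))
    if h: break
print(see("pics/a6.png"))
im,_=get_image("scene"); cv2.imwrite("pics/s6.png",im[:,:,::-1])
```

```text
67 False 11.24 [-0.03   0.175] [-0.5  0.7 -0.4]
74 False 11.68 [-0.012  0.175] [-0.9  0.3 -1.2]
80 False 12.07 [0.002 0.173] [0.7 0.6 0.7]
85 False 12.42 [0.014 0.171] [ 1.4  4.8 -1.8]
[(array([-0.0301,  0.0853]), array([0.131 , 0.1294]), np.float64(9.6))]
```

View pics/a6.png

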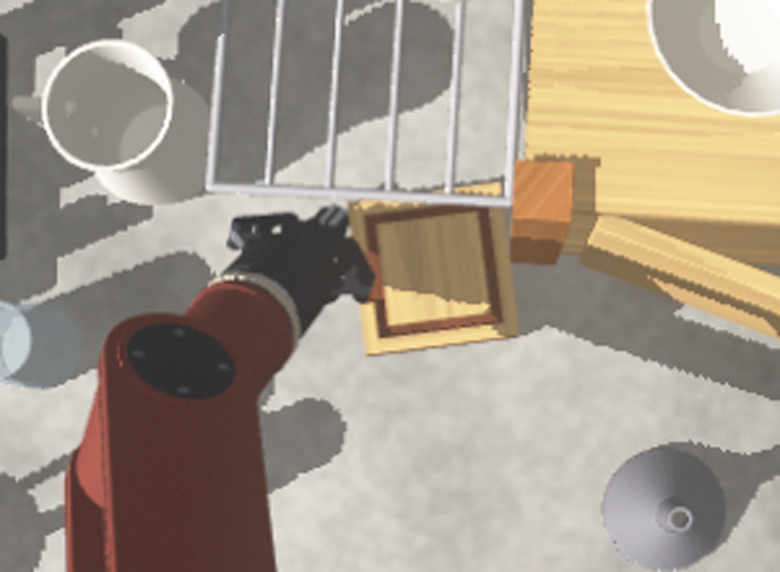

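View pics/s6.png

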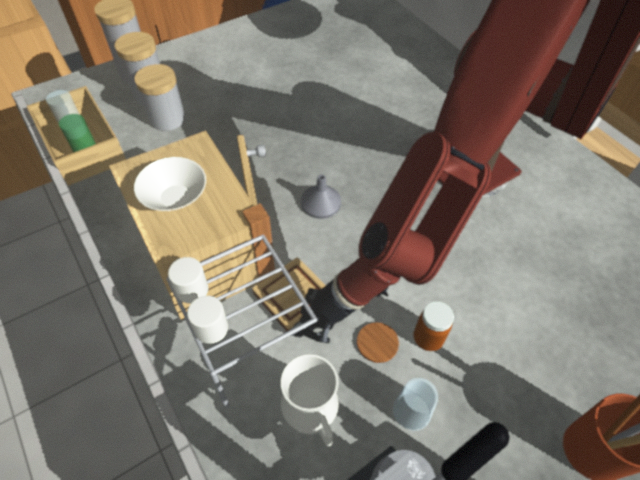

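Run:
```python
from h import *
s=observe();p=w2c(s["eef_pos"][:2])
q=c2w(p+[0.0,-.025]); h=move_l([q[0],q[1],.012],feed=.04,max_force=10)
s=observe(); print(h,round(s["time_s"],2),np.round(w2c(s["eef_pos"][:2]),3),np.round(s["ft_force"],1))
print(see("pics/a7.png"))
```

```text
True 12.79 [0.014 0.171] [ 2.2  4.3 -1.9]
[(array([-0.0299,  0.0854]), array([0.1308, 0.1296]), np.float64(9.5))]
```

View pics/a7.png

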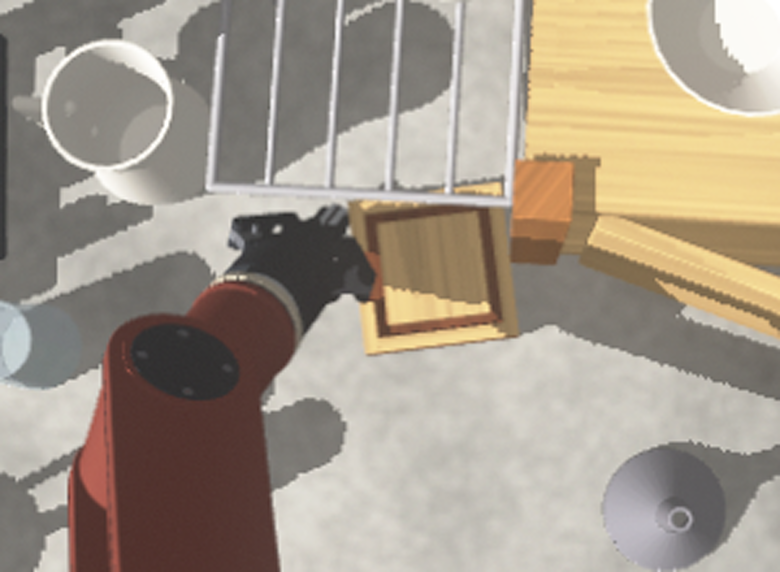

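Run:
```python
from h import *
im,d=get_image("top")
c=get_calibration("top");T=np.array(c["world_from_camera"]);Kk=np.array(c["intrinsics"]);D=np.array(c["dist_coeffs"])
for cx,cy in [(372,280),(360,250),(350,290),(340,300),(325,215),(340,215),(345,225),(355,270),(245,230),(245,215)]:
    uv=np.array([cx,cy])/2.6+[130,100]; i=uv.round().astype(int); z=d[i[1],i[0]]
    p=cv2.undistortPoints(uv.reshape(1,1,2),Kk,D).reshape(2)
    w=T[:3,:3]@np.array([p[0]*z,p[1]*z,z])+T[:3,3]; print((cx,cy),np.round(w2c(w[:2]),3),round(w[2],3))
im,_=get_image("wrist"); cv2.imwrite("pics/w7.png",im[:,:,::-1])
s=observe();print(s["ft_force"],s["eef_pos"])
```

```text
(372, 280) [-0.049  0.128] 0.085
(360, 250) [-0.024  0.141] 0.069
(350, 290) [-0.058  0.144] 0.09
(340, 300) [-0.058  0.165] -0.002
(325, 215) [0.008 0.174] 0.043
(340, 215) [0.011 0.164] 0.029
(345, 225) [0.002 0.159] 0.028
(355, 270) [-0.042  0.142] 0.085
(245, 230) [-0.014  0.23 ] 0.089
(245, 215) [0.012 0.251] -0.002
[ 1.6586637   5.08895756 -2.21205352] [0.65949448 0.17891201 0.01208038]
```

View pics/w7.png

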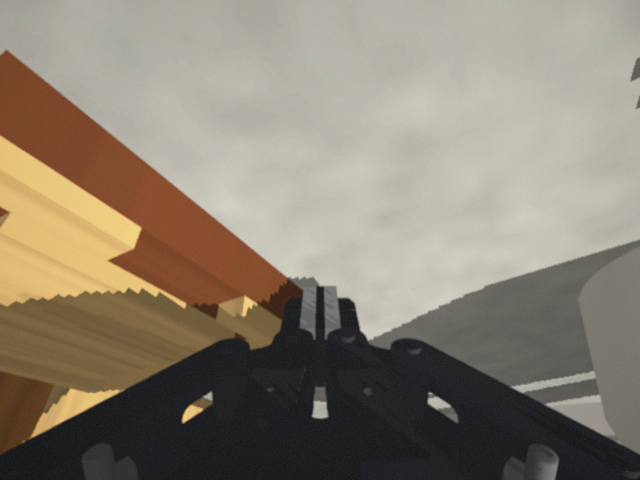

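Run:
```python
from h import *
s=observe();p=w2c(s["eef_pos"][:2])
def go(d,z,**k):
    q=c2w(d); return move_l([q[0],q[1],z],**k)
go(p+[-.008,.03],.012,feed=.1,max_force=15)
s=observe();print(np.round(s["ft_force"],1))
go([-.11,.205],.05,feed=.15)
print(see("pics/a8.png"))
r=pose((0,0),0,.1,12,False)
for d,z in [((-.15,.13),.08),((-.15,.103),.012)]:
    q=c2w(d); move_l([q[0],q[1],z],feed=.12,rotation=r[1],max_force=20)
s=observe();print(s["time_s"],np.round(s["ft_force"],1),w2c(s["eef_pos"][:2]))
print(see("pics/a9.png"))
```

```text
[ 0.6 -0.2  0.4]
[(array([-0.0299,  0.0853]), array([0.1307, 0.1295]), np.float64(9.6))]
16.6083 [ 0.1 -0.1  0.3] [-0.14955194  0.10322241]
[(array([-0.0302,  0.0854]), array([0.1309, 0.1296]), np.float64(9.8))]
```

View pics/a9.png

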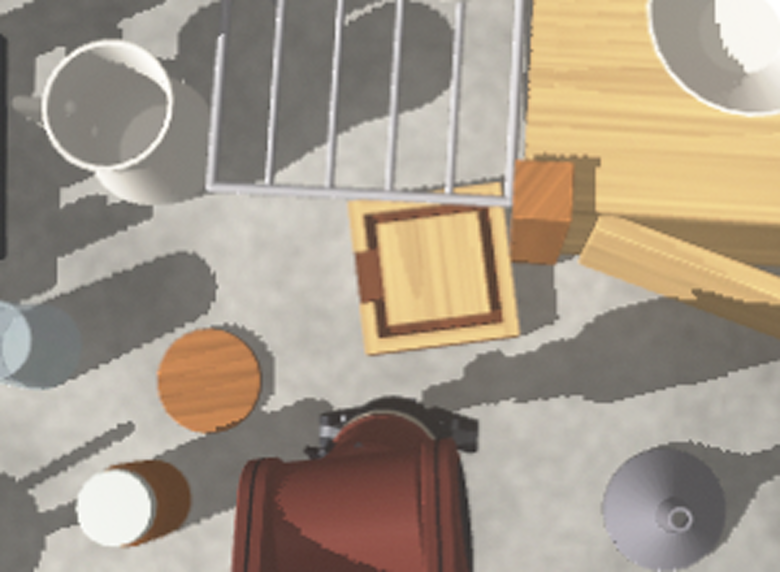

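Run:
```python
from h import *
def go(d,z,**k):
    q=c2w(d); return move_l([q[0],q[1],z],**k)
for x in (-.100,-.088):
    h=go([x,.103],.012,feed=.05,max_force=12); s=observe();print(h,s["time_s"],np.round(s["ft_force"],1),w2c(s["eef_pos"][:2])); print(see("pics/b%d.png"%(-x*1000)))
```

```text
True 17.6583 [-0.   0.1 -0.9] [-0.10328541  0.1035045 ]
[(array([-0.025 ,  0.0858]), array([0.1311, 0.1289]), np.float64(6.4))]
False 18.175 [ 0.5 -0.4 -1.1] [-0.0877657   0.10290302]
[(array([-0.0116,  0.0858]), array([0.129 , 0.1309]), np.float64(0.1))]
```

View pics/b88.png

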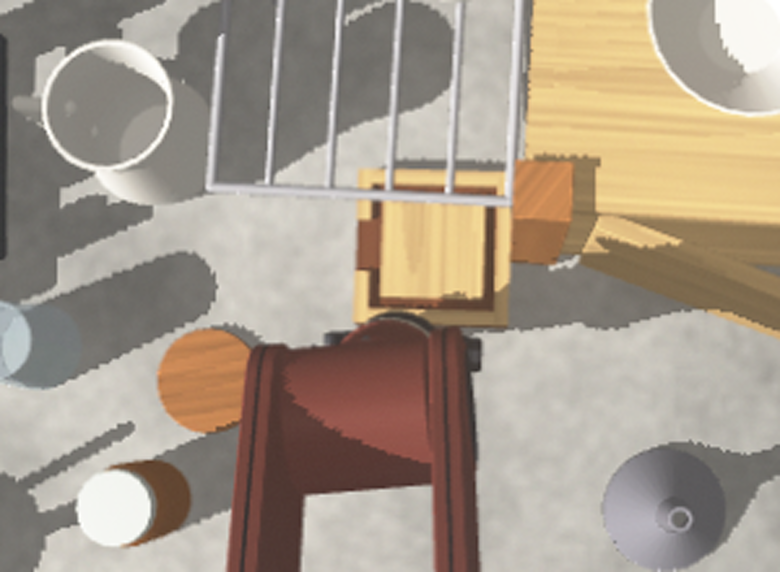

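Run:
```python
from h import *
def go(d,z,**k):
    q=c2w(d); return move_l([q[0],q[1],z],**k)
h=go([-.061,.101],.012,feed=.05,max_force=14); s=observe();print(h,s["time_s"],np.round(s["ft_force"],1),w2c(s["eef_pos"][:2])); print(see("pics/c1.png"))
```

```text
True 18.5083 [0.7 0.  0.2] [-0.08464969  0.10288778]
[(array([-0.0081,  0.0858]), array([0.1289, 0.1311]), np.float64(-0.6))]
```

View pics/c1.png

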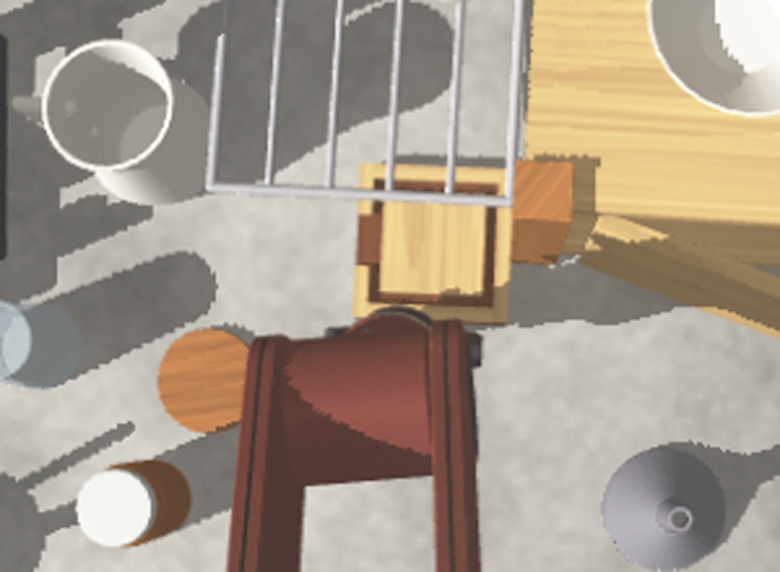

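```bash
python3 - <<'E'
from h import *
def go(d,z,**k):
    q=c2w(d); return move_l([q[0],q[1],z],**k)
for i in range(4):
    h=go([-.063,.096],.012,feed=.03,max_force=25); s=observe();print(h,s["time_s"],np.round(s["ft_force"],1),w2c(s["eef_pos"][:2])); print(see("pics/d%d.png"%i))
    if not h: break
E
ls pics
```

```text
False 19.5167 [-1.9 -0.1 -1. ] [-0.06295295  0.09573301]
[(array([0.0124, 0.0867]), array([0.128 , 0.1306]), np.float64(-0.3))]
a1.png
a2.png
a3.png
a4.png
a5.png
a6.png
a7.png
a8.png
a9.png
b100.png
b88.png
c1.png
crop0.png
d0.png
s6.png
scene0.png
top0.png
w7.png
```

Centre is at (12, 86) mm and square within 1°. Retract and check.

Run:
```python
from h import *
def go(d,z,**k):
    q=c2w(d); return move_l([q[0],q[1],z],**k)
go([-.12,.096],.012,feed=.1); go([-.16,.096],.15,feed=.15); hold(.3)
print(see("pics/e1.png")); im,_=get_image("scene"); cv2.imwrite("pics/se.png",im[:,:,::-1])
s=observe();print(s["time_s"],np.round(s["ft_force"],1))
```

```text
[(array([0.0111, 0.0889]), array([0.1322, 0.1266]), np.float64(2.2))]
21.7917 [-0.4 -0.9  0.8]
```

View pics/e1.png

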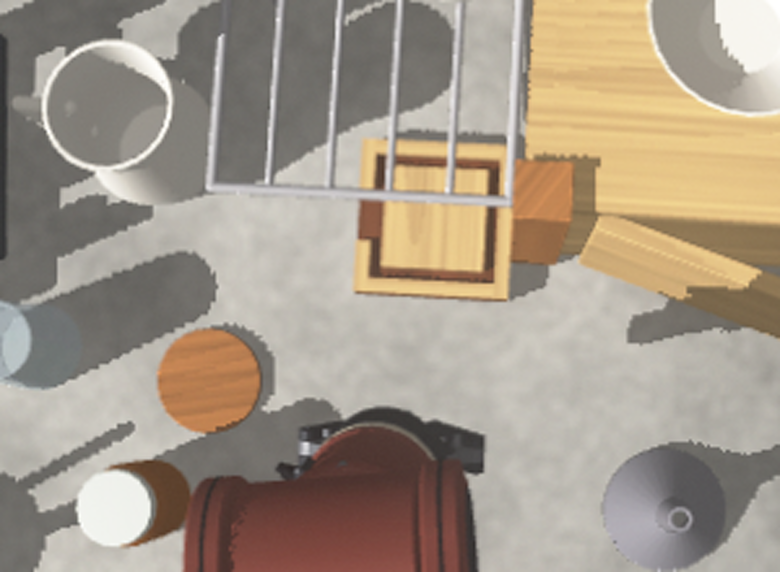

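View pics/se.png

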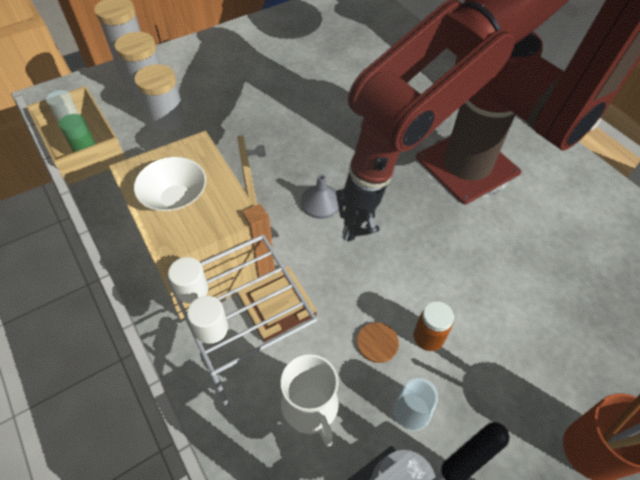

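```bash
python3 -c "
from plant import *
job_done()"
```

```text
the job is handed in; nothing more can be done
```

I turned the board a quarter turn clockwise by pivoting it on the post's front-left corner, and handed the job in at about 22 s of the 64 s allowed.

**How it went:**
- With the fingers shut, I pushed the board up to the post.
- I then swept round on its notch side. Two camera fixes, at about 35° and 55° of turn, put its back face within 0.5 mm of the post corner.
- The sweep stalled at about 80°. A further sideways push tripped the force stop at once without moving the board, and I did not find out why.
- I finished by pushing on the front face, left of centre. That squared the board against the post and slid it under the shelf. Two of these pushes also tripped the force stop on short spikes, but the board kept moving.

**Last checks, from the camera:**

| Check | Measured | Allowed |
|---|---|---|
| Board centre, cabinet x | about 11 mm | -15 to 85 mm |
| Board centre, cabinet y | about 86–89 mm | 70 to 100 mm |
| Square with the cabinet | within about 2° | 10° |
| Notch side | facing left (+y) | facing left (+y) |

- **Uncertainty:** The last two board fixes differ by 2–3 mm and 2.5°. The shelf rods cover part of the board, so the later one is probably the less exact.
- **Post contact:** I read this from the board's y position (86 to 89 mm, where 85 mm is touching) and the picture, so it could stand a few millimetres off.
- **Not measured:** I did not measure contact force at the post directly. The board looked flat in the pictures, but I did not measure its tilt.
- **Other objects:** The pitcher, tumbler, funnel, coaster and jar sit at the same picture positions as at the start. The arm was clear of everything.

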